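# Put the strip tray back into the test-strip reader

### The arm

A 6-joint arm with a two-finger parallel gripper is mounted at the origin on a cart in front of the work surface, level with it; the furniture and walls round the work are solid. World frame = base frame: x ahead of the robot, y to its left, z up, the work surface at z = 0. Lengths are in mm, angles in rad, forces in N, time in s.
With the tool pointing down it reaches from about 350 to 1000 mm from the base axis. Payload 7.1 kg.
Tool frame: the origin (TCP) lies between the finger pads; the fingertips stand arm.tips_ahead ahead of it and the grasp point (between the pads) lies 5 mm behind it (arm.tips_ahead is the distance from the TCP to the fingertips, in mm); z points along the fingers, y is the line along which they close (so a half turn about z gives the same grasp; the last joint's range is limited). The gripper opens to 85 mm and grips with 20 to 120 N. Pads are 22 mm wide; open, the fingers measure 114 mm over their backs; the gripper's body (76 mm by 85 mm) begins 54 mm behind the grasp point. The pads swing forward as they close: fully open they stand 13 mm farther back than shut.
Start: joints at [1.161, 0.423, 1.63, -0, 1.089, -0.019], TCP at [238.048, 577.874, 245.319] pointing down, gripper open.
Joint ranges: [-3, 3], [-0.9, 2.11], [0.09, 2.58], [-1.31, 4.45], [0.11, 2.69], [-2.54, 2.54]. Speed limits (rad/s): [2.39, 2.39, 3.01, 3.14, 3.14, 3.14].

### API

Orientations are given as a unit quaternion [x, y, z, w].
In Python, from station import arm, eyes, order gives the robot as it stands (arm), with the cameras (eyes) and the job (order).
- The arm moves only by the tool shift_gripper, called after ">>>" by a JSON object that holds its "op" and its "data", one argument or row to a line. Schema: {"type":"object","properties":{"deltas":{"type":"array","items":{"type":"array","items":{"type":"number"},"minItems":7,"maxItems":7},"minItems":1,"maxItems":5},"only":{"type":"string"},"quiet":{"type":"boolean"},"lines":{"type":"string"}},"required":["deltas"],"additionalProperties":false}. deltas is a list of rows, 1 to 5 of them, each of 7 numbers: the finger opening in mm, then dx, dy, dz in units of 100 mm, then a rotation vector rx, ry, rz in units of 0.1 rad; each row is the pose to reach, as a shift and turn from the pose commanded when the call began, along the tool's axes at that moment; what a row does not reach only later rows make up. A row lasts 1/10 s, in which the tool goes at most 50 mm and 0.15 rad, less where a joint would pass 70% of its speed; a pose out of reach is approached as far as the arm can. The fingers move at their own pace and stop on an object; the grip force is fixed at half the most. Time passes only in rows, so rows that do not move let the fingers close. The tool returns the time, the measured TCP pose, the force, the opening and the grip force at its end. only (a regular expression) keeps the lines of the reply that match it, lines (a string "A,B") keeps lines A to B, and quiet returns only ok. Input that does not fit is refused with a message, and nothing moves.
- arm.observe(): the state, without advancing time (a new reading comes with each control period).
- eyes.capture(name): name is "scene" or "top" or "wrist"; returns a dict with "image" (384x512x3 uint8, red, green, blue), "fx", "fy", "cx", "cy" (pixels), "R" (3x3) and "t" (3): a world point X has camera coordinates R X + t. Camera axes: x right, y down, z forward; pixel columns grow to the right and rows downward; lengths in mm; the calibration is good to about 2 mm. The wrist camera is an equidistant fisheye: a pixel r from the principal point sees the ray r / f radians off the axis. A picture is of the moment at which its call begins. There is no depth.
- order.sign_off(): hands the job in; it is judged then, once.
The state is a dict: "time_s": time; "joints": joint angles; "dq": joint speeds; "joint_torque": joint torques, N m; "ee_pos": TCP position; "ee_rot": TCP orientation; "ft_force": force on the tool from outside, world axes, zero at the start; "wrist_torque": the same for the moment, N m; "finger_gap": finger opening in mm; "finger_force": force on a finger pad.
Only numpy, scipy, OpenCV 4.12 (cv2) and the standard library are available. Lean on these libraries where they do the work, as an engineer would, in place of code of your own. Each camera call takes 0.05 s, during which the arm holds its last target. There are 200 camera calls.

### The job

The grey strip tray has been cleaned and lies on the bench. Slide it, ribbed end first, into the low slot in the front of the white test-strip reader, under the beam, fully home against the stop so that the steel drop catch falls behind the tray's two ribs. Leave the tray in the reader with its grip block outside, and leave the strip canister and the two specimen cups where they stand.

Things in the scene. Friction and masses are not known exactly. Their poses are not given: they have to be found in the camera images.
- strip_reader: White test-strip reader on a grey base, 185 (x) x 152 (y) x 94 high mm, fixed: it cannot be pushed away. Origin on its underside, mid-width, 105 behind its front edge. Its +x is the way the tray slides in; its front faces -x; z up. Flat grey deck at z = 14. An open tongue of deck runs from x = -105 to the front face at x = -45, with two low guides (tops z = 21) that narrow from 80 to 65 mm apart.
- slot_mouth (a point): Middle of the slot on the deck, in the plane of the front face: (-45, 0, 14) mm in the reader's frame. The slot is 64 wide (y), 18 high (z 14 to 32) and 105 deep, ending at a flat stop at x = +60. For its first 33 mm it is open up to a beam with underside z = 50, top about 73; the cover rises from there to 94 at the back.
- tray_home (a point): Where the tray's origin is when it is fully home: (-40, 0, 14) mm in the reader's frame, on the deck, tray axes parallel to the reader's. The grip block's middle is then 73 mm in front of the front face.
- catch (a joint): Steel drop catch in the slot mouth, rad: a 52 mm wide tongue pinned 42 above the bench, slanting inward and down to z = 22.5 at rest. 0 = fully down, held by its weight alone; about 0.25 = riding on the tray's ribs; 0.4 = most. The tray's nose lifts it on the way in (under 1 N); about 3 mm before the stop it drops to 0 by itself behind the ribs. Its thumb tab is only for releasing.
- strip_tray: Loose grey plastic strip tray, 200 (x) x 60 (y) mm, 0.1 to 0.2 kg, lying flat on the bench. Origin: centre of the underside. Plate 6 thick. Its +x end is the nose that goes in: two ribs, tops at z = 14, run along both edges (|y| 14 to 30) from x = 26.5 to 96. Its -x end carries the grip block: x -97 to -59, y -14 to 14, top at z = 28.
- tray_grip (a point): Middle of the top face of the tray's grip block: (-78, 0, 28) mm in the tray's frame.
- canister: White and blue test-strip canister standing on the bench, 40 across, 111 high mm; origin at the centre of its underside. Bystander.
- cup_a: Capped specimen cup, 62 across, 70 high mm; origin at the centre of its underside. Bystander.
- cup_b: Capped specimen cup, 62 across, 70 high mm; origin at the centre of its underside. Bystander.

How it is judged (in metres and radians):
At the end, for the whole second after the job is handed in: The tray lies flat on the reader's deck inside the slot, ribbed end first, within 4 mm of the stop, 5 mm of the slot's middle and about 4 degrees of its direction, at rest and released, grip block outside, and the drop catch has fallen behind the ribs (within 0.08 rad of fully down) (x of strip_tray in the frame of strip_reader between -0.044 and -0.036 m and y of strip_tray in the frame of strip_reader between -0.005 and 0.005 m and z of strip_tray in the frame of strip_reader between 0.011 and 0.017 m and x of tray_grip in the frame of strip_reader below -0.1 m and angle between the x axis of strip_tray and the x axis of strip_reader, either way round below 0.07 rad and angle between strip_tray's own z axis and vertical below 0.05 rad and value of joint catch below 0.08 rad and linear speed of strip_tray below 0.02 m/s); the robot touches nothing.
It fails at once if the strip canister was pushed more than 25 mm or tipped (distance of canister from where it was at the start of the episode above 0.025 m or angle between canister's own z axis and vertical above 0.35 rad).
It fails at once if a specimen cup was pushed more than 25 mm or tipped (distance of any of cup_a, cup_b from where it was at the start of the episode above 0.025 m or angle between any of cup_a, cup_b's own z axis and vertical above 0.35 rad).
It also fails if it takes over 45 s, if anything falls off the work surface, if the arm or the gripper's body presses on something with over 40 N, if the wrist force passes 120 N, or if a joint passes its speed limit or range.

## Working session

There is one attempt and no reset: what is moved stays moved. The work goes in short steps, Python scripts to look and compute and a tool call to move; the robot and the scene stay as the last step left them, time stands still between calls to the robot, and variables do not carry over. Pictures are saved under pics/ and viewed, at most 10 in all, crops included, and the job is handed in when it is done.

```bash
ls; mkdir -p pics; python3 - <<'E'
from station import arm, eyes, order
import cv2,pickle
d={}
for n in ("scene","top"):
    c=eyes.capture(n); d[n]=c; cv2.imwrite(f"pics/{n}0.png",c["image"][:,:,::-1])
    print(n,c["fx"],c["fy"],c["cx"],c["cy"],c["R"],c["t"])
pickle.dump(d,open("cap0.pkl","wb"))
print(arm.tips_ahead, arm.observe())
E
```

```text
pics
station.py
scene 394.15118561239876 394.15118561239876 253.7672894922682 187.99708169134317 [[ 0.70060117 -0.71349099 -0.00941352]
 [-0.35268174 -0.33478159 -0.87380597]
 [ 0.62030121  0.61550946 -0.48618361]] [-518.3842382   168.9863984  1132.98384068]
top 385.3448769047423 385.3448769047423 250.74970948636997 192.91880160242766 [[-0.02002695 -0.99976461 -0.00834563]
 [-0.99781848  0.02051178 -0.06274995]
 [ 0.06290637  0.00707073 -0.99799439]] [-194.21206829  574.01691015 1336.4842792 ]
14.0 {'time_s': 0.1, 'joints': array([ 1.16100208e+00,  4.23776095e-01,  1.63059967e+00, -5.45663128e-06,
        1.08858558e+00, -1.90058681e-02]), 'dq': array([ 0.00012517, -0.00199391, -0.00267799, -0.00136493,  0.00037891,
        0.00141836]), 'joint_torque': array([-1.05893962e-04, -5.58422363e+01, -2.82442975e+01, -1.02007966e-04,
        3.06044632e-03, -3.14532592e-06]), 'ee_pos': array([237.8694952 , 577.46304991, 244.62157928]), 'ee_rot': array([ 1.94151949e-01,  9.80971229e-01, -6.69190932e-04, -1.43241180e-04]), 'ft_force': array([-0.73495155,  0.39309012,  1.60991913]), 'wrist_torque': array([-0.02073787,  0.00286098,  0.02450541]), 'finger_force': 0.0, 'finger_gap': 85.52424229492647}
```

View pics/scene0.png

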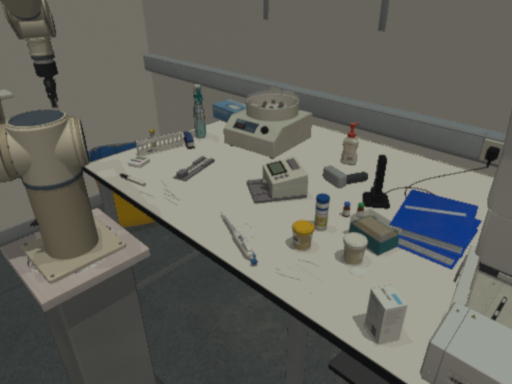

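View pics/top0.png

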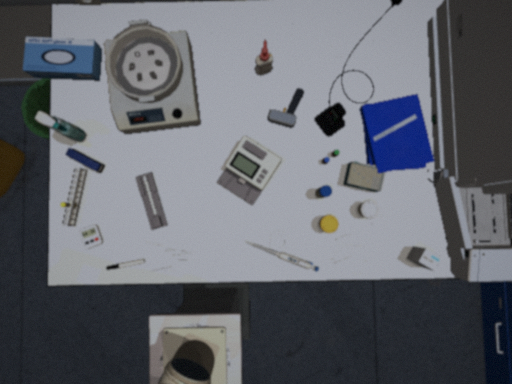

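The scene view shows the reader near (280,180) and the tray near (196,168). The top view has the reader at (250,168), tray at (151,200), cups at (329,223) and (368,209), and canister at (324,191). I'll zoom in on the reader and tray.

```bash
python3 - <<'E'
import cv2,numpy as np
a=cv2.imread("pics/top0.png");b=cv2.imread("pics/scene0.png")
A=cv2.resize(a[130:240,125:290],None,fx=4.8,fy=4.8,interpolation=cv2.INTER_CUBIC)
B=cv2.resize(b[140:210,165:315],None,fx=5.3,fy=5.3,interpolation=cv2.INTER_CUBIC)
cv2.imwrite("pics/topc.png",A);cv2.imwrite("pics/scenec.png",B)
E
```

```text
(no output)
```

View pics/topc.png

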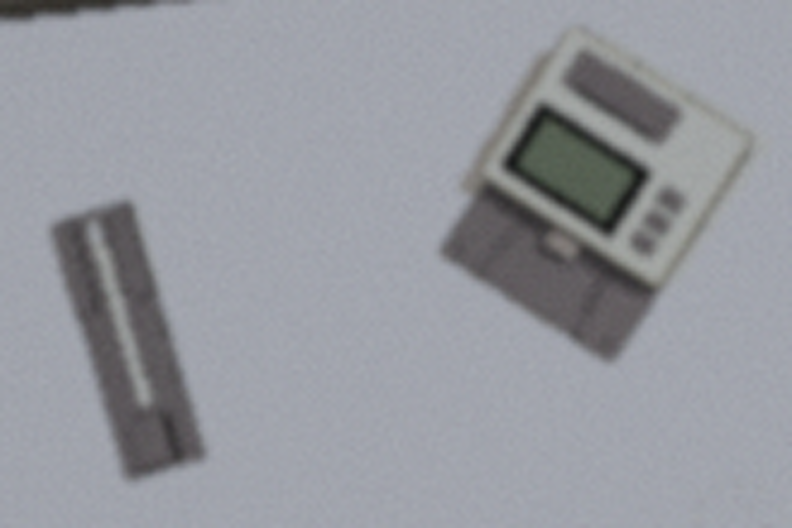

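View pics/scenec.png

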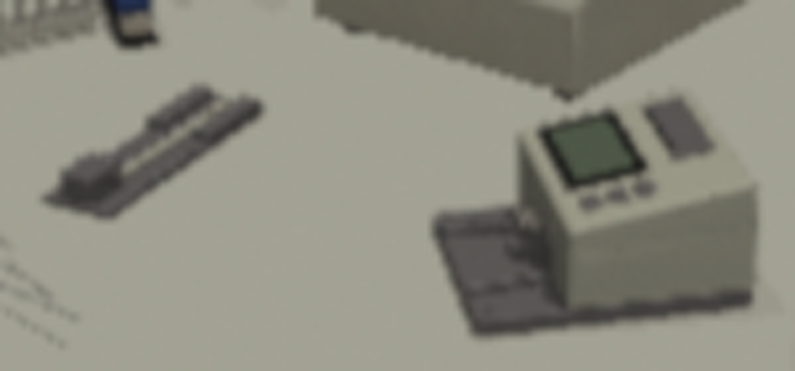

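The top crop shows the tray nose-up (corners 52,222 / 130,203 / 205,460 / 128,478, grip block at the bottom). The deck's front corners are at (443,250) and (612,362). The scene crop shows the same, with the grip block at (90,180). Next I'll take a first measurement with a helper.

```bash
cat > h.py <<'E'
import numpy as np
from scipy.spatial.transform import Rotation as Ro
def ray(c,uv,fish=False):
    uv=np.atleast_2d(np.asarray(uv,float)); p=(uv-[c["cx"],c["cy"]])/[c["fx"],c["fy"]]
    if fish:
        r=np.linalg.norm(p,axis=1,keepdims=True); d=np.hstack([p/np.maximum(r,1e-9)*np.sin(r),np.cos(r)])
    else: d=np.hstack([p,np.ones((len(p),1))])
    R=np.array(c["R"]); return -R.T@np.array(c["t"]), d@R
def onz(c,uv,z,fish=False):
    o,d=ray(c,uv,fish); return o+d*((z-o[2])/d[:,2])[:,None]
def tri(c1,u1,f1,c2,u2,f2):
    o1,d1=ray(c1,u1,f1);o2,d2=ray(c2,u2,f2);out=[]
    for a,b in zip(d1,d2):
        s=np.linalg.lstsq(np.c_[a,-b],o2-o1,rcond=None)[0]; p,q=o1+a*s[0],o2+b*s[1]
        out.append(np.r_[(p+q)/2,np.linalg.norm(p-q)])
    return np.array(out)
def delta(pos,yaw,st):
    "tool-axis shift and turn to reach TCP pos with tool down and tool x at world yaw (mod pi)"
    R0=Ro.from_quat(st["ee_rot"])
    best=None
    for k in (-1,0,1):
        R1=Ro.from_euler('z',yaw+k*np.pi)*Ro.from_euler('x',np.pi)
        rv=(R0.inv()*R1).as_rotvec()
        if best is None or np.linalg.norm(rv)<np.linalg.norm(best): best=rv
    return R0.inv().apply(np.array(pos)-st["ee_pos"]),best
E
python3 - <<'E'
import pickle,cv2; from h import *
d=pickle.load(open("cap0.pkl","rb"));t=d["top"];s=d["scene"]
T=lambda l:np.array(l)/4.8+[125,130]; S=lambda l:np.array(l)/5.3+[165,140]
tray=T([[52,222],[130,203],[205,460],[128,478]])
P=onz(t,tray,6);print("tray",P.round(1),P.mean(0)); ax=P[0]+P[1]-P[2]-P[3];print("yaw",np.arctan2(ax[1],ax[0]),np.linalg.norm(ax)/2)
D=onz(t,T([[443,250],[612,362]]),14);print("deck",D.round(1)); e=D[0]-D[1];print("w",np.linalg.norm(e),"yaw",np.arctan2(-e[0],e[1]))
print("tri deck fronts",tri(t,T([[443,250],[612,362]]),False,s,S([[435,225],[475,330]]),False).round(1))
print("tri tray -x corners",tri(t,T([[205,460],[128,478]]),False,s,S([[108,215],[45,197]]),False).round(1))
for n,p in dict(can=(324,191),a=(329,223),b=(368,209)).items(): print(n,onz(t,p,80).round(0))
from station import arm, eyes, order
st=arm.observe(); print(st["ee_pos"],Ro.from_quat(st["ee_rot"]).as_matrix().round(3),eyes.capture("wrist")["t"])
E
```

```text
tray [[638.5 202.2   6. ]
 [651.5 144.1   6. ]
 [460.3  89.6   6. ]
 [448.2 146.4   6. ]] [549.64428372 145.596278     6.        ]
yaw 0.2814013468903856 198.54032614541185
deck [[ 610.9  -88.5   14. ]
 [ 526.  -211.1   14. ]]
w 149.1010790496855 yaw -0.6055305233671775
tri deck fronts [[ 612.8  -88.4    3.3    2.6]
 [ 527.  -211.8    6.8    2.1]]
tri tray -x corners [[462.1  88.3   5.    4.7]
 [449.7 145.9   3.4   3.8]]
can [[ 567. -451.   80.]]
a [[ 460. -465.   80.]]
b [[ 504. -596.   80.]]
[237.8694952  577.46304991 244.62157928] [[-0.925  0.381 -0.001]
 [ 0.381  0.925 -0.001]
 [ 0.    -0.001 -1.   ]] [-623.47740699  -36.22791655  378.95249484]
```

```bash
python3 - <<'E'
from h import *; from station import arm, eyes, order
print([x.round(3) for x in delta([474.7,123.9,200],0.281,arm.observe())])
c=eyes.capture("wrist");print(c["fx"],c["cx"],c["cy"],np.array(c["R"]).round(3),-np.array(c["R"]).T@c["t"])
E
```

```text
[array([-391.758, -329.187,   45.094]), array([-0.001, -0.   , -0.672])]
297.3186396354542 250.91037480140784 190.31858815202727 [[ 0.381  0.925 -0.002]
 [ 0.89  -0.366  0.271]
 [ 0.25  -0.105 -0.963]] [174.99765907 603.11156058 373.37216363]
```

Careful with the scale: shifts go in units of 100 mm and turns go in units of 0.1 rad. That gives: -190 mm is -1.9, -160 mm is -1.6, -0.33 rad is -3.3.

>>> {"op": "shift_gripper", "data": {
  "deltas": [
    [85,-0.38,-0.32,0.04,0,0,-0.6],
    [85,-0.76,-0.64,0.08,0,0,-1.3],
    [85,-1.14,-0.96,0.13,0,0,-2],
    [85,-1.52,-1.28,0.17,0,0,-2.6],
    [85,-1.9,-1.6,0.22,0,0,-3.3]
  ]
}}

```text
time_s: 0.7
ee_pos: [353.2, 355.9, 223.3]
ee_rot: [0.029, 1.0, 0.0, 0.0]
ft_force: [1.1, 0.4, -0.0]
finger_gap: 85.2
finger_force: 0.0
```

```bash
python3 -c "
from h import *; from station import arm, eyes, order
print([x.round(3) for x in delta([474.7,123.9,200],0.281,arm.observe())])"
```

```text
[array([-134.589, -224.6  ,   23.257]), array([ 0.   ,  0.   , -0.339])]
```

Converted, -222 mm is -2.22, -175 mm is -1.75, -0.34 rad is -3.4.

>>> {"op": "shift_gripper", "data": {
  "deltas": [
    [85,-0.25,-0.42,0.05,0,0,-0.7],
    [85,-0.5,-0.84,0.1,0,0,-1.4],
    [85,-0.75,-1.26,0.15,0,0,-2.1],
    [85,-1.05,-1.75,0.19,0,0,-2.8],
    [85,-1.32,-2.22,0.23,0,0,-3.4]
  ]
}}

```text
time_s: 1.2
ee_pos: [466.5, 136.7, 201.2]
ee_rot: [-0.141, 0.99, 0.0, 0.0]
ft_force: [0.9, 0.6, -0.5]
finger_gap: 85.1
finger_force: 0.0
```

>>> {"op": "shift_gripper", "data": {
  "deltas": [
    [85,0,0,0,0,0,0],
    [85,0,0,0,0,0,0]
  ]
}}

```text
time_s: 1.4
ee_pos: [465.9, 137.5, 201.0]
ee_rot: [-0.137, 0.991, 0.0, -0.0]
ft_force: [-0.0, 0.7, -0.4]
finger_gap: 85.0
finger_force: 0.0
```

```bash
python3 - <<'E'
from h import *; from station import arm, eyes, order
import cv2,pickle
print([x.round(3) for x in delta([474.7,123.9,200],0.281,arm.observe())])
c=eyes.capture("wrist");pickle.dump(c,open("w1.pkl","wb"));cv2.imwrite("pics/w1.png",c["image"][:,:,::-1])
E
```

```text
[array([ -4.731, -15.435,   1.006]), array([ 0.   , -0.001, -0.006])]
```

View pics/w1.png

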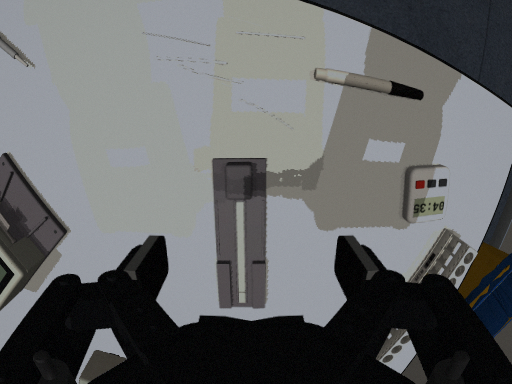

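The wrist view shows the tray at rear corners (212,158)/(267,158) and nose at (217..267,307), with the block top around (238,180). I'll go lower for a second view, then refine.

Converted, 80 mm is 0.8, 60 mm is 0.6.

>>> {"op": "shift_gripper", "data": {
  "deltas": [
    [85,-0.03,-0.08,0.3,0,0,0],
    [85,-0.05,-0.15,0.6,0,0,0],
    [85,-0.05,-0.15,0.8,0,0,0],
    [85,-0.05,-0.15,0.8,0,0,0],
    [85,-0.05,-0.15,0.8,0,0,0]
  ]
}}

```text
time_s: 1.95
ee_pos: [474.2, 126.8, 121.4]
ee_rot: [-0.14, 0.99, 0.0, -0.0]
ft_force: [0.7, 0.4, 0.4]
finger_gap: 84.8
finger_force: 0.0
```

```bash
python3 - <<'E'
from h import *; from station import arm, eyes, order
import cv2,pickle
print(arm.observe()["ee_pos"])
c=eyes.capture("wrist");pickle.dump(c,open("w2.pkl","wb"))
c1=pickle.load(open("w1.pkl","rb"))
A=c1["image"][140:320,190:290,::-1];B=c["image"][60:384,130:360,::-1]
A=cv2.resize(A,None,fx=3,fy=3,interpolation=cv2.INTER_CUBIC);B=cv2.resize(B,None,fx=1.8,fy=1.8,interpolation=cv2.INTER_CUBIC)
im=np.zeros((590,740,3),np.uint8);im[:540,:300]=A;im[:583,310:724]=B[:583,:414];cv2.imwrite("pics/w12.png",im)
E
```

```text
[474.21382828 126.7767368  121.40749706]
```

View pics/w12.png

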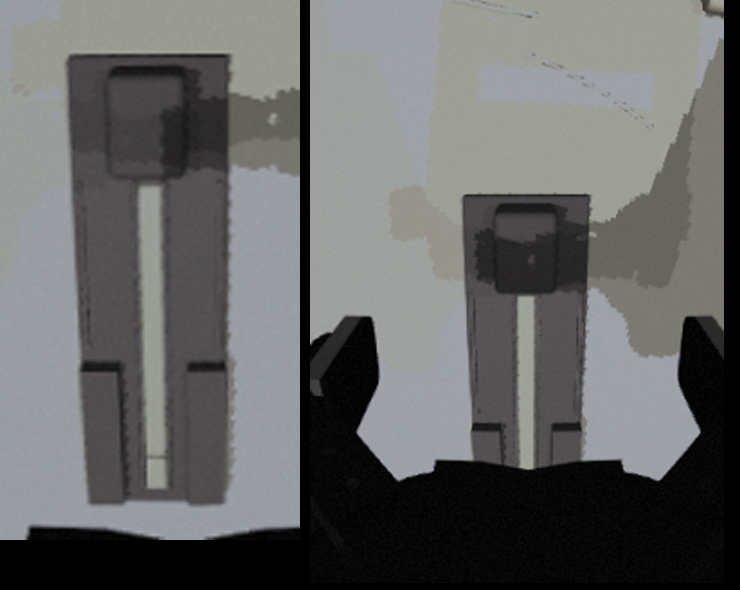

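Left crop: plate rear corners (68,57)/(230,57), block front corners (108,178)/(186,178), rib rear ends at row 370. Right crop: (463,196)/(589,196), (496,294)/(557,294), row 431. I'll triangulate from these.

```bash
python3 - <<'E'
from h import *; import pickle
from station import arm, eyes, order
a=pickle.load(open("w1.pkl","rb"));b=pickle.load(open("w2.pkl","rb"))
A=lambda l:np.array(l)/3+[190,140]; B=lambda l:(np.array(l)-[310,0])/1.8+[130,60]
pa=A([[68,57],[230,57],[108,178],[186,178],[82,370],[226,370]]);pb=B([[463,196],[589,196],[496,294],[557,294],[472,431],[581,431]])
print(tri(a,pa,1,b,pb,1).round(1))
print("z6 a",onz(a,pa[:2],6,1).round(1).tolist(),"b",onz(b,pb[:2],6,1).round(1).tolist())
for n,c,p in(("a",a,pa),("b",b,pb)):
    f=onz(c,p[2:4],26,1).mean(0); r=onz(c,p[:2],6,1); rr=r.mean(0); e=r[0]-r[1]
    g=onz(c,p[4:],14,1); e2=g[0]-g[1]; gm=g.mean(0);ax=gm-rr
    print(n,"blockfront",f.round(1),"rear",rr.round(1),"w",np.linalg.norm(e).round(1),np.linalg.norm(e2).round(1),"yaw",np.arctan2(ax[1],ax[0]).round(3),"len",np.linalg.norm(ax[:2]).round(1))
    u=ax[:2]/np.linalg.norm(ax[:2]); print(" grip est",(rr[:2]+22*u).round(1))
g=onz(a,A([[140,186],[162,186],[147,488],[167,488]]),6,1);m=g[2:].mean(0)-g[:2].mean(0);print("strip yaw",np.arctan2(m[1],m[0]))
E
```

```text
[[ 4.644e+02  9.210e+01  8.200e+00  5.000e-01]
 [ 4.515e+02  1.514e+02 -1.220e+01  3.000e-01]
 [ 4.974e+02  1.181e+02  3.210e+01  1.000e-01]
 [ 4.914e+02  1.447e+02  2.780e+01  5.000e-01]
 [ 5.835e+02  1.272e+02  1.790e+01  1.100e+00]
 [ 5.684e+02  1.831e+02  1.640e+01  8.000e-01]]
z6 a [[464.7, 92.1, 6.0], [448.6, 149.6, 6.0]] b [[465.0, 91.7, 6.0], [448.7, 148.3, 6.0]]
a blockfront [495.6 131.6  26. ] rear [456.7 120.9   6. ] w 59.8 58.3 yaw 0.282 len 125.8
 grip est [477.8 127. ]
b blockfront [496.1 131.6  26. ] rear [456.9 120.    6. ] w 58.9 58.9 yaw 0.283 len 126.7
 grip est [478.  126.1]
strip yaw 0.28016454600015844
```

```bash
python3 -c "
from h import *; from station import arm, eyes, order
print([x.round(3) for x in delta([477.6,126.4,24],0.282,arm.observe())])"
```

```text
[array([-2.486, -1.069, 98.004]), array([ 0.   ,  0.001, -0.001])]
```

Converted, 97 mm is 0.97, 88 mm is 0.88.

>>> {"op": "shift_gripper", "data": {
  "deltas": [
    [85,-0.025,-0.01,0.4,0,0,0],
    [85,-0.025,-0.01,0.7,0,0,0],
    [85,-0.025,-0.01,0.88,0,0,0],
    [85,-0.025,-0.01,0.97,0,0,0],
    [85,-0.025,-0.01,0.97,0,0,0]
  ]
}}

```text
time_s: 2.5
ee_pos: [477.4, 125.7, 24.3]
ee_rot: [-0.139, 0.99, -0.0, -0.0]
ft_force: [0.7, -0.4, -0.4]
finger_gap: 85.2
finger_force: 0.0
```

>>> {"op": "shift_gripper", "data": {
  "deltas": [
    [20,0,0,0,0,0,0],
    [20,0,0,0,0,0,0],
    [20,0,0,0,0,0,0],
    [20,0,0,0,0,0,0],
    [20,0,0,0,0,0,0]
  ]
}}

```text
time_s: 3.0
ee_pos: [477.9, 125.4, 25.1]
ee_rot: [-0.139, 0.99, 0.0, 0.001]
ft_force: [-0.5, -0.8, 8.0]
finger_gap: 26.5
finger_force: 59.5
```

Converted, -30 mm is -0.3, -140 mm is -1.4.

>>> {"op": "shift_gripper", "data": {
  "deltas": [
    [20,0,0,-0.3,0,0,0],
    [20,0,0,-0.7,0,0,0],
    [20,0,0,-1.1,0,0,0],
    [20,0,0,-1.4,0,0,0],
    [20,0,0,-1.4,0,0,0]
  ]
}}

```text
time_s: 3.5
ee_pos: [479.7, 125.8, 168.2]
ee_rot: [-0.139, 0.99, 0.0, 0.004]
ft_force: [0.5, -0.6, -1.8]
finger_gap: 26.8
finger_force: 59.6
```

```bash
python3 -c "
from h import *; from station import arm, eyes, order
print([x.round(3) for x in delta([656,-77,205],-0.6055,arm.observe())])"
```

```text
[array([-113.88 , -243.577,  -35.883]), array([0.003, 0.007, 0.885])]
```

>>> {"op": "shift_gripper", "data": {
  "deltas": [
    [20,-0.15,-0.32,-0.08,0,0,1.1],
    [20,-0.3,-0.64,-0.15,0,0,2.2],
    [20,-0.46,-0.98,-0.22,0,0,3.3],
    [20,-0.62,-1.32,-0.28,0,0,4.4],
    [20,-0.78,-1.66,-0.32,0,0,5.5]
  ]
}}

```text
time_s: 4.0
ee_pos: [598.2, -14.1, 195.1]
ee_rot: [0.137, 0.991, -0.0, -0.001]
ft_force: [-0.0, 0.4, -1.7]
finger_gap: 26.7
finger_force: 59.8
```

```bash
python3 -c "
from h import *; from station import arm, eyes, order
print([x.round(3) for x in delta([656,-77,205],-0.6055,arm.observe())])"
```

```text
[array([-72.74 , -44.831,  -9.964]), array([-0.001, -0.002,  0.33 ])]
```

>>> {"op": "shift_gripper", "data": {
  "deltas": [
    [20,-0.24,-0.14,-0.03,0,0,1.1],
    [20,-0.48,-0.28,-0.06,0,0,2.2],
    [20,-0.68,-0.38,-0.09,0,0,3.2],
    [20,-0.68,-0.38,-0.09,0,0,3.2],
    [20,-0.68,-0.38,-0.09,0,0,3.2]
  ]
}}

```text
time_s: 4.5
ee_pos: [652.4, -67.7, 203.4]
ee_rot: [0.291, 0.957, -0.0, -0.001]
ft_force: [-0.9, 0.4, -1.1]
finger_gap: 26.7
finger_force: 59.6
```

```bash
python3 - <<'E'
from h import *; from station import arm, eyes, order
import cv2,pickle
print([x.round(3) for x in delta([656,-77,205],-0.6055,arm.observe())])
c=eyes.capture("wrist");pickle.dump(c,open("w3.pkl","wb"));t=eyes.capture("top");s=eyes.capture("scene");pickle.dump((t,s),open("ts3.pkl","wb"))
cv2.imwrite("pics/w3.png",cv2.resize(c["image"][:,:,::-1],None,fx=1.56,fy=1.56,interpolation=cv2.INTER_CUBIC))
E
```

```text
[array([-8.119, -5.697, -1.618]), array([-0.001, -0.003,  0.015])]
```

View pics/w3.png

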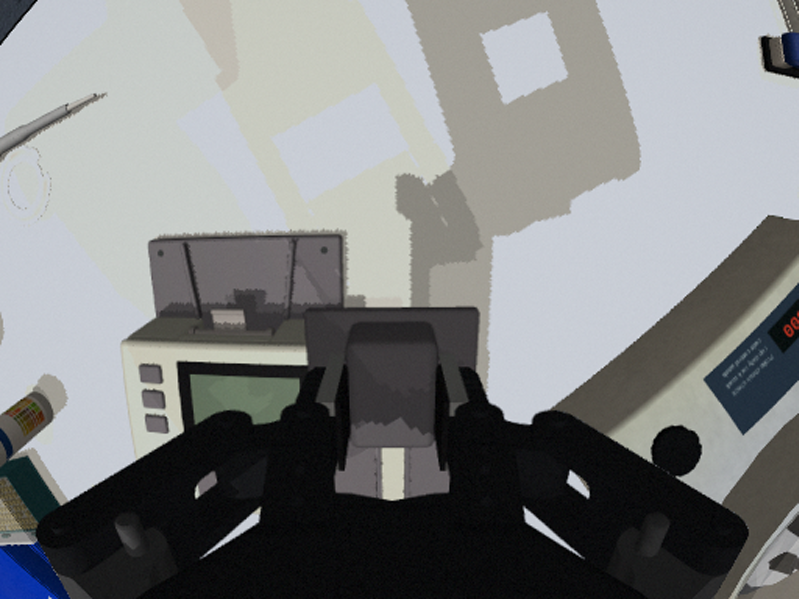

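The wrist view shows the deck front corners at about (149,238) and (346,234), guide lines (186,246)-(201,320) and (294,240)-(290,312), and the tray held squarely with rear corners (306,309)/(479,309).

```bash
python3 - <<'E'
from h import *; import pickle
c=pickle.load(open("w3.pkl","rb"));k=1.56
o=lambda l,z:onz(c,np.array(l)/k,z,1)
D=o([[149,238],[346,234]],14);e=D[1]-D[0];print(D.round(1),np.linalg.norm(e),"yaw",np.arctan2(-e[0],e[1]),"mid",D.mean(0).round(1))
for z in(14,21):
    G=o([[186,246],[294,240],[201,320],[290,312]],z);f=(G[0]+G[1])/2;b=(G[2]+G[3])/2;m=b-f
    print(z,G.round(1).tolist(),"widths",np.linalg.norm(G[0]-G[1]),np.linalg.norm(G[2]-G[3]),"mid",f.round(1),b.round(1),"yaw",np.arctan2(m[1],m[0]))
# cover front top edge
C=o([[123,343],[307,335]],90);e=C[1]-C[0];print("cover",np.arctan2(-e[0],e[1]))
z=178+6;T=o([[306,309],[479,309]],z);e=T[1]-T[0];print("tray rear",T.round(1),np.linalg.norm(e),"yaw",np.arctan2(-e[0],e[1]))
# dark guide lines: per-row minima
g=c["image"].mean(2)
import cv2
for r in range(158,206,4):
    row=g[r]; a=row[112:136];b=row[180:196]; print(r,112+a.argmin(),a.min().round(),180+b.argmin(),b.min().round(),end=" | ")
E
```

```text
[[ 528.5 -207.6   14. ]
 [ 614.6  -81.1   14. ]] 153.0079845372979 yaw -0.5981295593947085 mid [ 571.5 -144.3   14. ]
14 [[552.3, -185.1, 14.0], [597.2, -113.9, 14.0], [603.7, -211.9, 14.0], [638.0, -148.1, 14.0]] widths 84.11220616417133 72.39075482902598 mid [ 574.7 -149.5   14. ] [ 620.8 -180.    14. ] yaw -0.5849002831005017
21 [[553.3, -181.7, 21.0], [597.1, -112.1, 21.0], [603.5, -207.9, 21.0], [637.1, -145.5, 21.0]] widths 82.2621006233668 70.7984706324756 mid [ 575.2 -146.9   21. ] [ 620.3 -176.7   21. ] yaw -0.5849002831005017
cover -0.5235768903937335
tray rear [[617.9 -79.9 184. ]
 [650.5 -31.2 184. ]] 58.52106225390193 yaw -0.5896599359696397
158 119 30.0 189 54.0 | 162 120 31.0 188 45.0 | 166 120 31.0 188 43.0 | 170 121 30.0 188 56.0 | 174 122 31.0 187 46.0 | 178 123 32.0 186 57.0 | 182 124 33.0 187 52.0 | 186 125 33.0 186 51.0 | 190 126 34.0 186 47.0 | 194 127 34.0 186 56.0 | 198 127 31.0 185 44.0 | 202 128 32.0 185 40.0 |
```

```bash
python3 -c "
from h import *; from station import arm, eyes, order
print([x.round(3) for x in delta([614.1,-175.7,203],-0.60,arm.observe())])"
```

```text
[array([ -28.765, -111.706,    1.287]), array([-0.001, -0.002,  0.011])]
```

Converted, -110 mm is -1.1, -75 mm is -0.75, 0.01 rad is 0.1.

>>> {"op": "shift_gripper", "data": {
  "deltas": [
    [20,-0.1,-0.35,0,0,0,0],
    [20,-0.2,-0.75,0.01,0,0,0.1],
    [20,-0.28,-1.1,0.01,0,0,0.1],
    [20,-0.28,-1.1,0.01,0,0,0.1],
    [20,-0.28,-1.1,0.01,0,0,0.1]
  ]
}}

```text
time_s: 5.15
ee_pos: [614.8, -174.6, 204.2]
ee_rot: [0.296, 0.955, 0.0, -0.0]
ft_force: [-0.4, 0.7, -1.3]
finger_gap: 26.7
finger_force: 59.8
```

>>> {"op": "shift_gripper", "data": {
  "deltas": [
    [20,0,0,0,0,0,0],
    [20,0,0,0,0,0,0]
  ]
}}

```text
time_s: 5.35
ee_pos: [615.7, -173.3, 204.2]
ee_rot: [0.295, 0.955, 0.0, 0.0]
ft_force: [-0.3, 0.3, -1.5]
finger_gap: 26.5
finger_force: 59.8
```

```bash
python3 - <<'E'
from h import *; from station import arm, eyes, order
import cv2,pickle
print([x.round(3) for x in delta([614.1,-175.7,203],-0.60,arm.observe())])
c=eyes.capture("wrist");pickle.dump(c,open("w4.pkl","wb"))
cv2.imwrite("pics/w4.png",cv2.resize(c["image"][110:250,150:350,::-1],None,fx=4,fy=4,interpolation=cv2.INTER_CUBIC))
E
```

```text
[array([-0.035, -2.916,  1.221]), array([ 0.   , -0.   ,  0.001])]
```

View pics/w4.png

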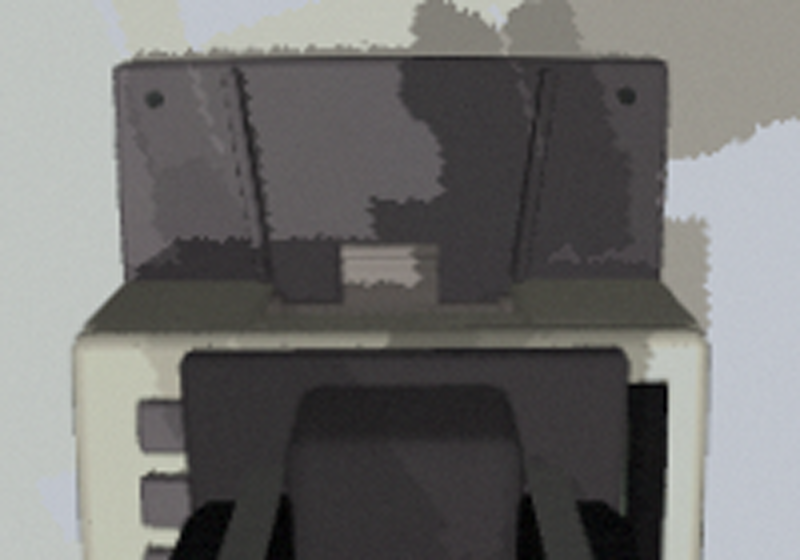

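The crop shows deck corners (114,62)/(668,62), screws (153,98)/(627,96), guide ends (245,70)/(541,70) and (268,275)/(517,278), and tray rear corners (181,352)/(628,352). It's a near-symmetric view, so I can measure the tray relative to the reader directly.

```bash
python3 - <<'E'
from h import *; import pickle
from station import arm, eyes, order
st=arm.observe();print(st["ee_pos"],[x.round(3) for x in delta(st["ee_pos"],-0.6,st)])
c=pickle.load(open("w4.pkl","rb"))
o=lambda l,z:onz(c,np.array(l)/4+[150,110],z,1)
u=np.array([.8253,-.5646]);n=np.array([.5646,.8253])
def rep(nm,l,z):
    D=o(l,z);e=D[1]-D[0];m=D.mean(0)[:2];print(nm,"w",np.linalg.norm(e).round(1),"yaw",np.arctan2(-e[0],e[1]).round(3),"mid",m.round(1),"u,n",(m@u).round(1),(m@n).round(1))
rep("deck",[[114,62],[668,62]],14);rep("screws",[[153,98],[627,96]],14);rep("gf",[[245,70],[541,70]],18);rep("gb",[[268,275],[517,278]],18)
rep("tab",[[340,247],[438,247]],55);rep("cover",[[77,338],[709,338]],71)
rep("tray",[[181,352],[628,352]],st["ee_pos"][2]-25.1+6);rep("blk",[[302,388],[514,388]],st["ee_pos"][2]+2)
p=st["ee_pos"][:2];print("tcp",p@u,p@n)
E
```

```text
[ 615.69816941 -173.34497191  204.16880447] [array([0., 0., 0.]), array([ 0.   , -0.   ,  0.001])]
deck w 150.2 yaw -0.6 mid [ 571.2 -147.8] u,n 554.9 200.5
screws w 128.5 yaw -0.596 mid [ 579.3 -153.6] u,n 564.8 200.3
gf w 78.3 yaw -0.6 mid [ 574.  -148.8] u,n 557.7 201.3
gb w 68.1 yaw -0.611 mid [ 620.4 -180.7] u,n 614.1 201.1
tab w 23.4 yaw -0.599 mid [ 606.8 -172. ] u,n 597.9 200.7
cover w 148.7 yaw -0.599 mid [ 622.2 -181.4] u,n 615.9 201.6
tray w 58.8 yaw -0.599 mid [ 597.4 -161.1] u,n 583.9 204.3
blk w 23.9 yaw -0.599 mid [ 595.7 -159.4] u,n 581.6 204.7
tcp 606.0062703542328 204.5615811361272
```

Converted, 204 mm is 2.04, 45 mm is 0.45.

>>> {"op": "shift_gripper", "data": {
  "deltas": [
    [20,0.45,-0.01,0,0,0,0],
    [20,0.9,-0.02,0,0,0,0],
    [20,1.35,-0.03,0,0,0,0],
    [20,1.75,-0.035,0,0,0,0],
    [20,2.04,-0.035,0,0,0,0]
  ]
}}

```text
time_s: 5.9
ee_pos: [442.7, -60.3, 204.0]
ee_rot: [0.295, 0.955, 0.0, -0.001]
ft_force: [1.0, 0.0, -1.3]
finger_gap: 26.6
finger_force: 59.8
```

>>> {"op": "shift_gripper", "data": {
  "deltas": [
    [20,0,0,0.3,0,0,0],
    [20,0,0,0.65,0,0,0],
    [20,0,0,0.95,0,0,0],
    [20,0,0,1.1,0,0,0],
    [20,0,0,1.1,0,0,0]
  ]
}}

```text
time_s: 6.4
ee_pos: [443.9, -61.3, 92.5]
ee_rot: [0.295, 0.955, -0.0, -0.002]
ft_force: [0.2, 0.7, -2.0]
finger_gap: 26.4
finger_force: 59.8
```

```bash
python3 -c "
from h import *; from station import arm, eyes, order
print([x.round(4) for x in delta([445.3,-61.1,41.5],-0.60,arm.observe())])"
```

```text
[array([-1.2011,  1.0024, 51.0159]), array([-0.0016, -0.0036,  0.0004])]
```

Converted, 50 mm is 0.5, 48 mm is 0.48.

>>> {"op": "shift_gripper", "data": {
  "deltas": [
    [20,-0.01,0.01,0.2,0,0,0],
    [20,-0.01,0.01,0.35,0,0,0],
    [20,-0.01,0.01,0.43,0,0,0],
    [20,-0.01,0.01,0.48,0,0,0],
    [20,-0.01,0.01,0.5,0,0,0]
  ]
}}

```text
time_s: 6.9
ee_pos: [446.9, -61.8, 44.5]
ee_rot: [0.296, 0.955, 0.0, 0.0]
ft_force: [-0.2, -0.3, -1.8]
finger_gap: 27.1
finger_force: 59.8
```

```bash
python3 - <<'E'
from h import *; from station import arm, eyes, order
import cv2
print([x.round(4) for x in delta([445.3,-61.1,41.5],-0.60,arm.observe())])
s=eyes.capture("scene")["image"][140:230,150:300,::-1];t=eyes.capture("top")["image"][140:240,190:290,::-1]
S=cv2.resize(s,None,fx=5,fy=5,interpolation=cv2.INTER_CUBIC)
cv2.imwrite("pics/pre.png",S)
E
```

```text
[array([ 1.7357, -0.3605,  2.951 ]), array([ 0.0003,  0.0006, -0.0005])]
```

View pics/pre.png

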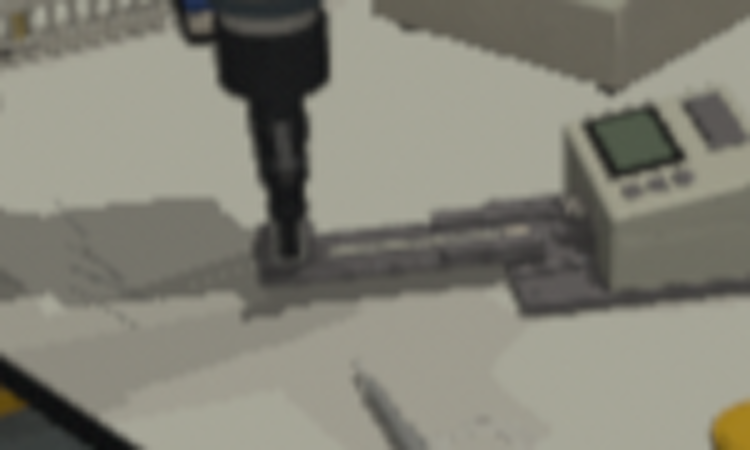

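The picture shows the tray level with its nose over the tongue between the guides (about 540,240). I'll lower it the last few mm and start sliding in.

Converted, 3 mm is 0.03, 2 mm is 0.02.

>>> {"op": "shift_gripper", "data": {
  "deltas": [
    [20,0,-0.003,0.02,0,0,0],
    [20,0,-0.003,0.03,0,0,0],
    [20,-0.1,-0.003,0.03,0,0,0],
    [20,-0.22,-0.003,0.03,0,0,0],
    [20,-0.35,-0.003,0.03,0,0,0]
  ]
}}

```text
time_s: 7.5
ee_pos: [476.6, -82.6, 41.4]
ee_rot: [0.296, 0.955, 0.0, 0.0]
ft_force: [0.3, -0.0, -0.7]
finger_gap: 26.5
finger_force: 59.8
```

```bash
python3 -c "
from h import *; from station import arm, eyes, order
print([x.round(4) for x in delta([542*.8253+201*.5646,-542*.5646+201*.8253,40.5],-0.60,arm.observe())])"
```

```text
[array([-101.9217,    0.1592,    0.978 ]), array([ 0.0003,  0.0008, -0.0008])]
```

Converted, -52 mm is -0.52, -42 mm is -0.42.

>>> {"op": "shift_gripper", "data": {
  "deltas": [
    [20,-0.08,0,0.005,0,0,0],
    [20,-0.18,0,0.01,0,0,0],
    [20,-0.3,0,0.01,0,0,0],
    [20,-0.42,0,0.01,0,0,0],
    [20,-0.52,0,0.01,0,0,0]
  ]
}}

```text
time_s: 8.0
ee_pos: [519.2, -112.0, 40.2]
ee_rot: [0.296, 0.955, 0.0, 0.0]
ft_force: [-0.4, -1.3, -2.0]
finger_gap: 26.9
finger_force: 59.8
```

```bash
python3 -c "
from h import *; from station import arm, eyes, order
print([x.round(4) for x in delta([542*.8253+201*.5646,-542*.5646+201*.8253,40.5],-0.60,arm.observe())])"
```

```text
[array([-50.2389,   0.2964,  -0.2798]), array([ 0.0001,  0.0004, -0.0009])]
```

No resistance, so I'll continue.

>>> {"op": "shift_gripper", "data": {
  "deltas": [
    [20,-0.08,0.002,0,0,0,0],
    [20,-0.18,0.002,0,0,0,0],
    [20,-0.28,0.002,0,0,0,0],
    [20,-0.36,0.002,0,0,0,0],
    [20,-0.42,0.002,0,0,0,0]
  ]
}}

```text
time_s: 8.5
ee_pos: [553.6, -135.3, 40.2]
ee_rot: [0.296, 0.955, -0.0, 0.0]
ft_force: [-0.3, 0.0, -1.2]
finger_gap: 26.5
finger_force: 59.8
```

```bash
python3 -c "
from h import *; from station import arm, eyes, order
print([x.round(4) for x in delta([542*.8253+201*.5646,-542*.5646+201*.8253,40.5],-0.60,arm.observe())])"
```

```text
[array([-8.6736,  0.1066, -0.2783]), array([ 0.0001,  0.0003, -0.0009])]
```

Converted, -8 mm is -0.08, -6 mm is -0.06.

>>> {"op": "shift_gripper", "data": {
  "deltas": [
    [20,-0.02,0,0.005,0,0,0],
    [20,-0.04,0,0.005,0,0,0],
    [20,-0.06,0,0.005,0,0,0],
    [20,-0.08,0,0.005,0,0,0],
    [20,-0.08,0,0.005,0,0,0]
  ]
}}

```text
time_s: 9.0
ee_pos: [559.7, -139.4, 39.8]
ee_rot: [0.296, 0.955, -0.0, 0.0]
ft_force: [0.1, 0.6, -1.8]
finger_gap: 26.7
finger_force: 59.8
```

>>> {"op": "shift_gripper", "data": {
  "deltas": [
    [20,-0.01,0,0,0,0,0],
    [20,-0.015,0,0,0,0,0],
    [20,-0.02,0,0,0,0,0],
    [20,-0.02,0,0,0,0,0]
  ]
}}

```text
time_s: 9.4
ee_pos: [559.9, -139.8, 39.3]
ee_rot: [0.296, 0.955, 0.0, -0.001]
ft_force: [-4.0, 3.3, 0.4]
finger_gap: 26.7
finger_force: 60.0
```

Contact at u≈541 (542 predicted), so it's at the stop. I'll press a touch more, then release and check.

>>> {"op": "shift_gripper", "data": {
  "deltas": [
    [20,-0.01,0,0.003,0,0,0],
    [20,-0.01,0,0.003,0,0,0],
    [20,-0.01,0,0.003,0,0,0]
  ]
}}

```text
time_s: 9.7
ee_pos: [559.9, -139.9, 39.2]
ee_rot: [0.296, 0.955, 0.0, -0.002]
ft_force: [-5.8, 7.1, 5.9]
finger_gap: 26.6
finger_force: 60.5
```

>>> {"op": "shift_gripper", "data": {
  "deltas": [
    [85,0.01,0,0,0,0,0],
    [85,0.01,0,0,0,0,0],
    [85,0.01,0,0,0,0,0],
    [85,0.01,0,0,0,0,0],
    [85,0.01,0,0,0,0,0]
  ]
}}

```text
time_s: 10.2
ee_pos: [561.4, -140.7, 39.5]
ee_rot: [0.296, 0.955, -0.0, 0.0]
ft_force: [0.5, 0.6, -0.4]
finger_gap: 85.1
finger_force: 0.0
```

>>> {"op": "shift_gripper", "data": {
  "deltas": [
    [85,0,0,-0.2,0,0,0],
    [85,0,0,-0.5,0,0,0],
    [85,0,0,-0.9,0,0,0],
    [85,0,0,-1.3,0,0,0],
    [85,0,0,-1.6,0,0,0]
  ]
}}

```text
time_s: 10.7
ee_pos: [561.7, -140.7, 202.0]
ee_rot: [0.296, 0.955, 0.0, 0.001]
ft_force: [-0.4, 1.0, 0.1]
finger_gap: 84.7
finger_force: 0.0
```

>>> {"op": "shift_gripper", "data": {
  "deltas": [
    [85,-0.45,0,0,0,0,0],
    [85,-0.64,0,0,0,0,0],
    [85,-0.64,0,0,0,0,0],
    [85,-0.64,0,0,0,0,0]
  ]
}}

```text
time_s: 11.1
ee_pos: [613.1, -176.5, 198.7]
ee_rot: [0.296, 0.955, 0.0, -0.001]
ft_force: [0.7, 0.4, -0.7]
finger_gap: 85.1
finger_force: 0.0
```

```bash
python3 - <<'E'
from station import arm, eyes, order
import cv2,pickle
c=eyes.capture("wrist");pickle.dump(c,open("w5.pkl","wb"))
cv2.imwrite("pics/w5.png",cv2.resize(c["image"][60:260,120:380,::-1],None,fx=3,fy=3,interpolation=cv2.INTER_CUBIC))
E
```

```text
(no output)
```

View pics/w5.png

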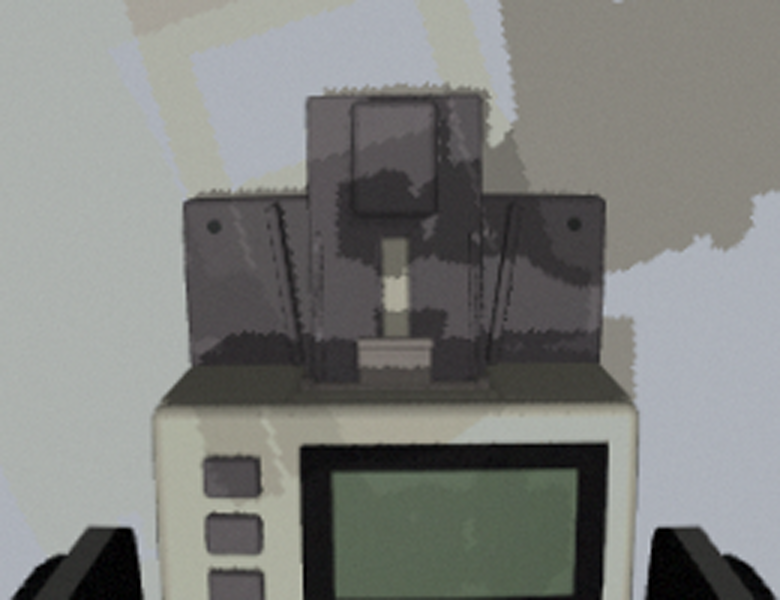

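The tray is in the slot: rear corners about (307,97)/(483,97), deck corners (184,198)/(605,196), tab edge at row 338. I'll compare tray and tab against the earlier measurement.

```bash
python3 - <<'E'
from h import *; import pickle
u=np.array([.8253,-.5646]);n=np.array([.5646,.8253])
def rep(c,k,off,nm,l,z):
    D=onz(c,np.array(l)/k+off,z,1);e=D[1]-D[0];m=D.mean(0)[:2];print(nm,"w",np.linalg.norm(e).round(1),"yaw",np.arctan2(-e[0],e[1]).round(3),"u,n",(m@u).round(1),(m@n).round(1))
c=pickle.load(open("w5.pkl","rb"));o=[120,60]
rep(c,3,o,"deck",[[184,198],[605,196]],14);rep(c,3,o,"tray rear",[[307,97],[483,97]],20)
rep(c,3,o,"block front",[[353,215],[437,215]],40);rep(c,3,o,"tab",[[358,338],[432,338]],55);rep(c,3,o,"tabin",[[358,381],[432,381]],45)
c=pickle.load(open("w4.pkl","rb"));o=[150,110]
rep(c,4,o,"tab4",[[340,247],[438,247]],55)
E
```

```text
deck w 149.7 yaw -0.596 u,n 554.2 200.6
tray rear w 59.9 yaw -0.6 u,n 520.3 200.8
block front w 27.0 yaw -0.601 u,n 559.8 200.8
tab w 23.1 yaw -0.601 u,n 597.2 200.7
tabin w 24.3 yaw -0.601 u,n 613.8 200.7
tab4 w 23.4 yaw -0.599 u,n 597.9 200.7
```

Tray rear is 34 mm ahead of the deck edge (35 at home), lateral offset is 0.2 mm and yaw is aligned. The tab is back at its rest position, so the catch has dropped.

```bash
python3 -c "
from station import arm, eyes, order
print(order.sign_off())"
```

```text
the job is handed in; nothing more can be done
None
```

The tray is in the reader against the stop, with the catch dropped behind its ribs by camera check. The gripper is clear, the canister and cups were left alone, and the job is handed in; sign-off returned no verdict.

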